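# Put the tile pusher away under the sliding glass of the tile case

### The arm

A 6-joint arm with a two-finger parallel gripper is mounted at the origin on the work surface. World frame = base frame: x ahead of the robot, y to its left, z up, the work surface at z = 0. Lengths are in mm, angles in rad, forces in N, time in s.
With the tool pointing down it reaches from about 250 to 725 mm from the base axis. Payload 4 kg.
Tool frame: the origin (TCP) lies at the very end of the fingers, on their centre line; the grasp point (between the pads) lies 19 mm behind it; z points along the fingers, y is the line along which they close (so a half turn about z gives the same grasp; the last joint's range is limited). The gripper opens to 85 mm and grips with 20 to 120 N. Pads are 22 mm wide; open, the fingers measure 114 mm over their backs; the gripper's body (76 mm by 85 mm) begins 54 mm behind the grasp point. The pads swing forward as they close: fully open they stand 13 mm farther back than shut.
Start: joints at [-1.2, 0.241, 0.005, 1.335, 0, 1.571], TCP at [181.179, -466.019, 192.106] pointing down, gripper open.
Joint ranges: [-2.72, 2.72], [-1.05, 1.87], [-1.09, 1.28], [-1.99, 2.15], [-1.42, 1.44], [-3.14, 3.14]. Speed limits (rad/s): [2.79, 2.79, 3.14, 3.14, 3.14, 3.14].

### API

Orientations are given as a 3x3 rotation matrix whose columns are the frame's x, y, z axes.
In Python, from cell import manip gives the robot as it stands.
- The arm moves only by the tool move_arm, never from a script. Its argument "targets" is a list of rows, each a list of 7 numbers: the shift along the tool's x, y, z in mm, then the turn, a rotation vector about the tool's x, y, z in degrees, then the gripper's target within -1 to 1 (shut at 1, half-way at 0, fully open at -1). In form: [[dx, dy, dz, ax, ay, az, hand], ...]. A call has 1 to 12 rows; each row shifts and turns the commanded pose from where the row before left it, along the tool's axes as they then stand; what a row does not reach is not made up. A row lasts 1/10 s, in which the tool goes at most 50 mm and 8.59 degrees, less where a joint would pass 70% of its speed; a pose out of reach is approached as far as the arm can. A call with a gripper value outside its range is refused whole. The fingers move at their own pace and stop on an object; "force" is the grip in N (left out, the last holds). Time passes only in rows, so rows that do not move let the fingers close. It gives the time, the measured TCP pose, the force, the opening and the grip force at its end, in the units of the state.
- manip.sense(): the state, without advancing time (a new reading comes with each control period).
- manip.snapshot(name): name is "scene" or "side" or "wrist"; returns the picture (400x640x3 uint8, red, green, blue); there is no depth.
- manip.camera_info(name): a dict with "fov_y" (degrees; the focal length in pixels is half the picture's height over the tangent of half this angle, whatever the lens; pixels are square), "cx", "cy" (the principal point, pixels), "rvec" (rotation vector, rad) and "tvec" (3), from world to camera coordinates, as OpenCV has them. Camera axes: x right, y down, z forward; pixel columns grow to the right and rows downward; lengths in mm; the calibration is good to about 2 mm. A picture is of the moment at which its call begins: read the wrist's pose just before it. camera_info takes no time and is no camera call; for the wrist camera it gives the pose at the moment of the call.
- manip.finish_job(): hands the job in; it is judged then, once.
The state is a dict: "clock": time; "q": joint angles; "joint_velocities": joint speeds; "tau": joint torques, N m; "ee_pos": TCP position; "ee_rot": TCP orientation; "ft_force": force on the tool from outside, world axes, zero at the start; "torque": the same for the moment, N m; "finger_gap": finger opening in mm; "finger_force": force on a finger pad.
Only numpy, scipy, OpenCV 4.12 (cv2) and the standard library are available. Lean on these libraries where they do the work, as an engineer would, in place of code of your own. Each camera call takes 0.05 s, during which the arm holds its last target. There are 200 camera calls.

### The job

The game is over: put the walnut tile pusher away in the glass-topped tile case. Slide the case's glass guard open by its brass pull, pass the pusher in under the fixed glass and lay it flat and straight in its green-lined lane, pushed home against the inner end, then slide the guard fully shut. Do not force the pusher against the case or slam the guard, and leave the ashtray, the incense holder and the rack of tiles where they stand.

Things in the scene. Friction and masses are not known exactly. Their poses are not given: they have to be found in the camera images.
- tile_case: Camphor-wood tile case fixed to the table, 160 mm (x) by 350 (y) by 72 high, walls 10 thick, left (+y) end wall 62 high, floor 8 mm above the table. Origin: centre of underside. Glass top in two halves: a fixed pane on the left, a sliding guard on the right that runs above it. In its frame x -70 to +20 mm is the pusher's lane; x +26 to +70 is packed with tiles, 44 mm high.
- lane_home (a point): Point on the lane floor under the pusher's middle when it lies home: case frame x -25, y -50.5, z 8 mm; axes as the case. The green-lined lane runs along y, 90 mm wide, 212 long, from the right end wall (y -165) to a cross wall 42 mm high (y +47), its inner end, which lies under the fixed pane.
- fixed_pane: Fixed glass pane, part of the case, 138 x 168 x 4 mm, brass strip along its free edge. Origin: centre of underside. Covers y -3 to +165 mm of the case; underside 50 mm above the lane floor, top 62 above the table. With the guard open the mouth over the lane is about 160 mm long: shorter than the pusher, which must go in nose first at a slant (about 20 degrees fits).
- guard (a joint): Sliding glass guard, 138 mm wide, 172 long (y), 6 thick, top face 69 mm above the table, dark wood edges. 0 = fully shut (edge against the right end wall); grows in metres as it slides to the case's +y, over the fixed pane, to a stop at 0.165 = fully open. It drags with about 2.5 N and stays where left.
- guard_pull (a point): Top centre of the brass pull, a bar 80 mm long (case x), 12 thick (y), 16 high, on the guard's middle line, 30 mm from its right edge: at case y -135 mm plus the joint value, top 85 mm above the table. The 12 mm can be pinched from above. Moves with the guard.
- pusher: Loose walnut tile pusher, a straight bar 195 mm long (its x), 26 mm wide (y), 24 mm high (z), brass-shod at both ends, both ends alike, 0.09 to 0.18 kg. Origin: centre of its underside. Starts lying flat on the table.
- pusher_center (a point): Middle of the pusher, 12 mm above its origin.
- ashtray: Cobalt glass ashtray, 116 mm across, 30 mm high, bystander. Origin: centre of its underside.
- incense_holder: Squat brass incense holder, 70 mm across, 60 mm high, bystander. Origin: centre of its underside.
- tile_row: Short row of five bone-and-bamboo tiles standing on a walnut rack, 45 mm (x) by 165 mm (y) by 48 mm high, bystander. Origin: centre of its underside.
There are look-alikes about, which are no part of the job. Leave any turquoise look-alike of the pusher alone.

How it is judged:
By the outcome, as a careful person would: the job done as asked, in the order asked, and still so for the second after the job is handed in, with the robot touching nothing.
It also fails if it takes over 64 s, if anything falls off the work surface, if the arm or the gripper's body presses on something with over 40 N, if the wrist force passes 120 N, or if a joint passes its speed limit or range.

## Working session

There is one attempt and no reset: what is moved stays moved. The work goes in short steps, Python scripts to look and compute and a tool call to move; the robot and the scene stay as the last step left them, time stands still between calls to the robot, and variables do not carry over. Pictures are saved under pics/ and viewed, at most 10 in all, crops included, and the job is handed in when it is done.

Besides the shell and the picture viewer there is one more tool, called as name([rows], argument=value, ...), one row to a line, values as JSON. move_arm: Moves the arm, as the interface text tells. Its arguments: {"type":"object","properties":{"targets":{"type":"array"},"force":{"type":"number"}},"required":["targets"]}

```bash
ls; mkdir -p pics; cat > h.py <<'E'
import numpy as np, cv2
from cell import manip
def cam(n):
    c=manip.camera_info(n); R=cv2.Rodrigues(np.array(c["rvec"],float))[0]; t=np.array(c["tvec"],float)
    f=200/np.tan(np.radians(c["fov_y"])/2); return R,t,f,c["cx"],c["cy"]
def ray(C,u,v,z):
    R,t,f,cx,cy=C; d=R.T@np.array([(u-cx)/f,(v-cy)/f,1]); o=-R.T@t; return o+d*(z-o[2])/d[2]
def proj(C,P):
    R,t,f,cx,cy=C; p=R@np.array(P,float)+t; return np.array([cx+f*p[0]/p[2],cy+f*p[1]/p[2]])
def snap(n,name):
    im=manip.snapshot(n)[:,:,::-1].copy(); cv2.imwrite(f"pics/{name}.png",im); return im
E
python3 - <<'E'
from h import *
for n in("scene","side","wrist"):
    snap(n,n+"0"); c=manip.camera_info(n); C=cam(n); print(c, -C[0].T@C[1])
a=cv2.imread("pics/scene0.png");b=cv2.imread("pics/side0.png")
s=manip.sense();print(s)
E
```

```text
pics
{'fov_y': 43.1514359063682, 'cx': 313.81373941295874, 'cy': 196.51640406126498, 'rvec': array([ 1.05102903,  2.52762109, -0.91797387]), 'tvec': array([ 282.25587079, -218.51540249, 1616.69763812])} [1043.44433456  655.90704004 1105.50372516]
{'fov_y': 53.05681800428298, 'cx': 323.00509921854075, 'cy': 195.88571782543468, 'rvec': array([ 1.00083846, -2.33098267,  1.1910867 ]), 'tvec': array([ 332.27031768,  251.85064517, 1199.37693569])} [-344.82386111  819.05719797  906.96149677]
{'fov_y': 59.22304016463558, 'cx': 319.23090185072107, 'cy': 195.85286672057893, 'rvec': array([-2.35519078,  1.61108678,  0.27194939]), 'tvec': array([-499.11941555,  -42.51180707,  379.78485401])} [ 259.55063187 -434.70627954  372.5961622 ]
{'clock': 0.15, 'q': array([-1.19999056e+00,  2.41239155e-01,  4.07411329e-03,  1.33517093e+00,
        1.60729638e-05,  1.57077713e+00]), 'joint_velocities': array([ 0.00044384, -0.00191115,  0.00337581,  0.00078172,  0.00095261,
        0.00109482]), 'tau': array([-3.85547110e-04, -3.72635043e+01,  2.52638966e+01,  1.23987906e-02,
       -5.12526299e-06,  2.01529434e-05]), 'ee_pos': array([ 181.00431048, -465.54232284,  191.433307  ]), 'ee_rot': array([[ 9.32028718e-01,  3.62384013e-01, -5.42933590e-04],
       [ 3.62384420e-01, -9.32027605e-01,  1.44082404e-03],
       [ 1.61025038e-05, -1.53964005e-03, -9.99998815e-01]]), 'ft_force': array([0.18060155, 0.07777589, 1.48095401]), 'torque': array([-0.01736189,  0.00947783,  0.05230426]), 'finger_force': 0.0, 'finger_gap': 85.44119923826806}
```

View pics/scene0.png

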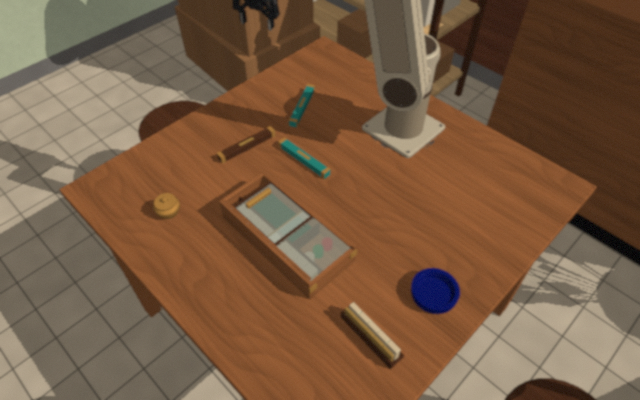

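View pics/side0.png

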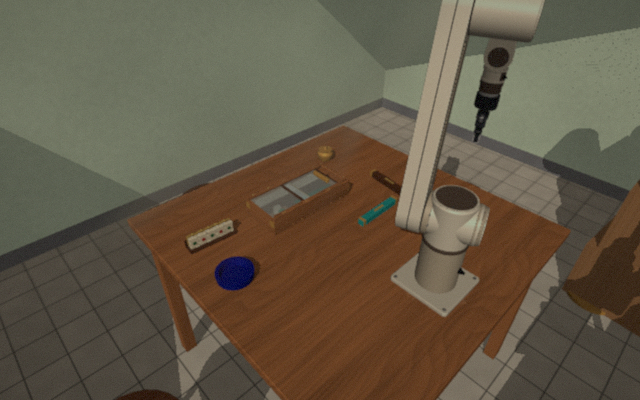

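The scene view shows the case (corners about (222,197), (263,180), (355,250), (313,290)), with the pull at (258,197). The walnut pusher runs (219,157)–(272,131), and the turquoise look-alikes are at (302,105) and (304,158). The side view agrees.

```bash
python3 - <<'E'
from h import *
C=cam("scene")
for n,u,v,z in [("c",222,197,72),("c",263,180,72),("c",355,250,72),("c",313,290,62),("pull",247,205,85),("pull",270,190,85),("push",219,157,12),("push",272,131,12),("teal",281,142,20),("teal",328,173,20),("teal2",310,88,20),("teal2",293,122,20),("inc",166,205,30),("ash",436,290,15),("rack",373,335,30)]:
    print(n,ray(C,u,v,z).round(0))
a=cv2.imread("pics/scene0.png")
cv2.imwrite("pics/crop1.png",cv2.resize(a[110:300,150:370],None,fx=3.5,fy=3.1,interpolation=cv2.INTER_CUBIC)[:600,:800])
E
```

```text
c [ 614. -130.   72.]
c [497. -98.  72.]
c [491. 234.  72.]
c [637. 235.  62.]
pull [591. -52.  85.]
pull [515. -48.  85.]
push [ 498. -306.   12.]
push [ 309. -277.   12.]
teal [ 328. -213.   20.]
teal [319. -22.  20.]
teal2 [  81. -336.   20.]
teal2 [ 239. -253.   20.]
inc [ 722. -248.   30.]
ash [408. 428.  15.]
rack [610. 399.  30.]
```

move_arm([
  [0, 0, -23, 0, 0, 7.1, -1],
  [0, 0, -23, 0, 0, 7.1, -1],
  [0, 0, -23, 0, 0, 7.1, -1],
  [24, -37, 0, 0, 0, 0, -1],
  [24, -37, 0, 0, 0, 0, -1],
  [24, -37, 0, 0, 0, 0, -1],
  [24, -37, 0, 0, 0, 0, -1],
  [24, -37, 0, 0, 0, 0, -1],
  [24, -37, 0, 0, 0, 0, -1],
  [24, -37, 0, 0, 0, 0, -1],
  [24, -37, 0, 0, 0, 0, -1],
  [24, -37, 0, 0, 0, 0, -1],
])

```text
clock: 1.35
ee_pos: [398.0, -131.5, 261.0]
ee_rot: [[1.0, -0.001, -0.0], [-0.001, -1.0, -0.0], [-0.0, 0.0, -1.0]]
ft_force: [1.3, -0.6, 0.1]
finger_gap: 85.8
finger_force: 0.0
```

move_arm([
  [0, 0, 0, 0, 0, 0, -1],
  [0, 0, 0, 0, 0, 0, -1],
])

```text
clock: 1.55
ee_pos: [397.6, -132.3, 260.8]
ee_rot: [[1.0, 0.002, -0.001], [0.002, -1.0, -0.0], [-0.001, 0.0, -1.0]]
ft_force: [-0.4, -0.0, 0.2]
finger_gap: 85.2
finger_force: 0.0
```

```bash
python3 - <<'E'
from h import *
s=manip.sense(); print(s["ee_pos"].round(1),s["ee_rot"].round(3),s["ft_force"])
C=cam("wrist"); np.save("w1.npy",np.array([*C[0].ravel(),*C[1],*C[2:]])); print(-C[0].T@C[1], C[0].round(3))
im=snap("wrist","w1"); 
E
```

```text
[ 397.6 -132.3  260.8] [[ 1.     0.002 -0.001]
 [ 0.002 -1.    -0.   ]
 [-0.001  0.    -1.   ]] [-0.36211936 -0.01678917  0.15238392]
[ 481.98019552 -131.67573532  441.82851161] [[ 0.002 -1.     0.001]
 [-0.945 -0.002  0.328]
 [-0.328 -0.002 -0.945]]
```

View pics/w1.png

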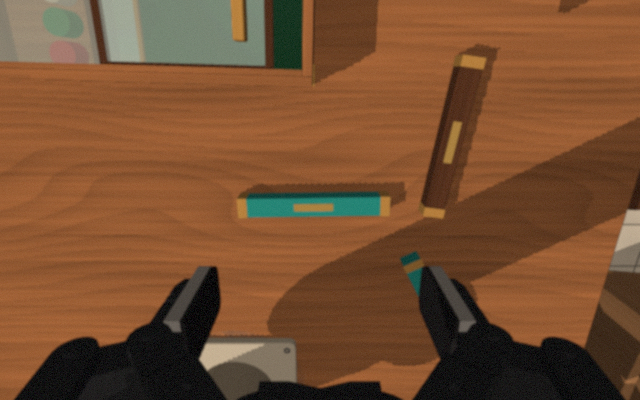

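The wrist view shows the pusher at the right, its far brass end at (473,58), near end at (434,212) and top inlay at about (452,143). The case's right-near corner is at about (312,75). The pull's near end is at (238,40), and a green strip at columns 270–302 suggests the guard is slightly open.

```bash
python3 - <<'E'
from h import *
w=np.load("w1.npy"); C=(w[:9].reshape(3,3),w[9:12],*w[12:])
for n,u,v,z in [("corner top",313,68,72),("near wall L",0,66,72),("pull",232,41,85),("pull",246,41,85),("guard edge",270,60,69),("wall in",303,60,72),("tealL",237,208,20),("tealR",390,205,20),("far",460,54,24),("far",487,57,24),("near",422,207,24),("near",444,208,24),("inlay",452.5,143,24)]:
    print(n,ray(C,u,v,z).round(1))
# pusher mask
im=cv2.imread("pics/w1.png"); hsv=cv2.cvtColor(im,cv2.COLOR_BGR2HSV)
print([ (p,im[p[1],p[0]],hsv[p[1],p[0]]) for p in [(440,170),(460,100),(452,143),(473,62),(434,212),(480,100),(430,110),(420,140),(238,30),(300,40),(310,40)]])
E
```

```text
corner top [ 487.1 -126.    72. ]
near wall L [488.2 182.3  72. ]
pull [510.3 -50.9  85. ]
pull [510.4 -63.9  85. ]
guard edge [494.5 -83.5  69. ]
wall in [ 494.4 -116.2   72. ]
tealL [318.6 -27.   20. ]
tealR [ 323.  -223.3   20. ]
far [ 502.6 -287.5   24. ]
far [ 499.6 -317.8   24. ]
near [ 321.9 -263.3   24. ]
near [ 320.6 -291.5   24. ]
inlay [ 403.8 -291.7   24. ]
[((440, 170), array([27, 44, 81], dtype=uint8), array([  9, 170,  81], dtype=uint8)), ((460, 100), array([30, 48, 83], dtype=uint8), array([ 10, 163,  83], dtype=uint8)), ((452, 143), array([ 64, 128, 170], dtype=uint8), array([ 18, 159, 170], dtype=uint8)), ((473, 62), array([ 57, 122, 177], dtype=uint8), array([ 16, 173, 177], dtype=uint8)), ((434, 212), array([ 58, 125, 180], dtype=uint8), array([ 16, 173, 180], dtype=uint8)), ((480, 100), array([31, 59, 93], dtype=uint8), array([ 14, 170,  93], dtype=uint8)), ((430, 110), array([ 50,  90, 149], dtype=uint8), array([ 12, 169, 149], dtype=uint8)), ((420, 140), array([ 53,  94, 151], dtype=uint8), array([ 13, 165, 151], dtype=uint8)), ((238, 30), array([ 62, 131, 186], dtype=uint8), array([ 17, 170, 186], dtype=uint8)), ((300, 40), array([36, 52, 28], dtype=uint8), array([ 70, 118,  52], dtype=uint8)), ((310, 40), array([ 50,  91, 154], dtype=uint8), array([ 12, 172, 154], dtype=uint8))]
```

move_arm([
  [30, -33, 0, 0, 0, 0, -1],
  [30, -33, 0, 0, 0, 0, -1],
  [30, -33, 0, 0, 0, 0, -1],
  [22, -33, 0, 0, 0, 0, -1],
  [0, 0, 0, 0, 0, 0, -1],
  [0, 0, 0, 0, 0, 0, -1],
])

```text
clock: 2.2
ee_pos: [509.3, -2.5, 260.5]
ee_rot: [[1.0, -0.002, -0.002], [-0.002, -1.0, -0.001], [-0.002, 0.001, -1.0]]
ft_force: [-0.2, 0.1, 1.0]
finger_gap: 85.3
finger_force: 0.0
```

```bash
python3 - <<'E'
from h import *
C=cam("wrist"); np.save("w2.npy",np.array([*C[0].ravel(),*C[1],*C[2:]])); print(-C[0].T@C[1])
im=snap("wrist","w2"); cv2.imwrite("pics/w2c.png",cv2.resize(im[0:300],(800,375)))
E
```

```text
[593.77900525  -2.17264761 441.57314403]
```

View pics/w2.png

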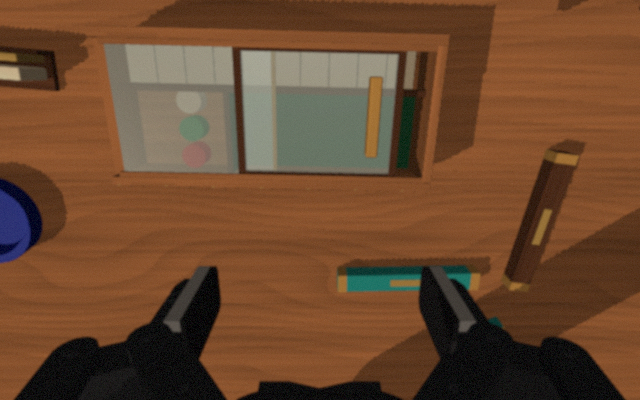

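The whole case is in view, with rim corners at about (88,39), (448,35), (432,183) and (112,184). The pull runs (369..383,77) to (365..378,158), and the guard's right edge is at about column 402, short of the wall. The pusher runs from (560,157) to (516,285).

```bash
python3 - <<'E'
from h import *
w=np.load("w2.npy"); C=(w[:9].reshape(3,3),w[9:12],*w[12:])
for n,u,v,z in [("TL",88,39,62),("TR",448,35,72),("BR",432,179,72),("BRlow",432,184,72),("BL",112,178,62),("BL72",112,178,72),("wall in T",438,50,72),("wall in B",423,172,72),("P",369,77,85),("P",383,77,85),("P",378,158,85),("P",365,157,85),("guard edge T",406,52,69),("guard edge B",398,174,69),("guard left T",234,50,69),("guard left B",239,173,69),("pinlay",542,226.5,24),("far",545,150,24),("far",579,154,24),("near",505,283,24),("near",529,284,24)]:
    print(n,ray(C,u,v,z).round(1))
def win(c,r):
    pass
im=cv2.imread("pics/w2.png"); hsv=cv2.cvtColor(im,cv2.COLOR_BGR2HSV)
m=((hsv[...,0]>13)&(hsv[...,0]<22)&(hsv[...,2]>140)&(hsv[...,1]>140)).astype(np.uint8)
n,l,st,ce=cv2.connectedComponentsWithStats(m)
for i in range(1,n):
    if st[i,4]>60: print(st[i],ce[i].round(1),cv2.minAreaRect(np.argwhere(l==i)[:,::-1].astype(np.float32)), ray(C,*ce[i],24).round(1),ray(C,*ce[i],85).round(1))
E
```

```text
TL [626.3 225.4  62. ]
TR [ 628.2 -126.6   72. ]
BR [ 484.2 -126.1   72. ]
BRlow [ 478.5 -126.7   72. ]
BL [483.5 229.7  62. ]
BL72 [486.4 223.6  72. ]
wall in T [ 614.9 -118.4   72. ]
wall in B [ 492.1 -115.5   72. ]
P [590.3 -50.7  85. ]
P [590.2 -64.1  85. ]
P [510.8 -63.5  85. ]
P [511.9 -50.   85. ]
guard edge T [613.3 -88.1  69. ]
guard edge B [489.1 -89.1  69. ]
guard left T [615.5  80.5  69. ]
guard left B [490.8  85.3  69. ]
pinlay [ 405.3 -291.6   24. ]
far [ 505.9 -274.5   24. ]
far [ 500.9 -316.7   24. ]
near [ 320.5 -258.1   24. ]
near [ 318.7 -291.5   24. ]
[ 0 54 16  7 83] [ 6.8 56.9] ((7.470589637756348, 56.88234329223633), (15.339302062988281, 5.368755340576172), 4.39870548248291) [611.6 341.5  24. ] [609.  291.3  85. ]
[366  78  16  79 827] [373.2 116.2] ((372.9573974609375, 116.91822814941406), (10.888130187988281, 78.85586547851562), 4.4846062660217285) [546.4 -65.8  24. ] [553.3 -56.5  85. ]
[556 154  22  11 176] [566.3 158.8] ((566.3800048828125, 158.83999633789062), (20.7889404296875, 8.626703262329102), 8.130102157592773) [ 495.  -302.6   24. ] [ 509.4 -258.7   85. ]
[533 210  18  34 195] [541.5 226.7] ((541.3904418945312, 226.9589080810547), (5.61797571182251, 35.22938537597656), 20.556045532226562) [ 405.1 -291.    24. ] [ 432.6 -248.8   85. ]
[470 274  11  17 139] [474.9 282.1] ((475.05999755859375, 282.0799865722656), (8.34386157989502, 16.82914161682129), 8.130102157592773) [ 322.1 -216.5   24. ] [ 361.8 -185.2   85. ]
[338 276   8  17 118] [341.9 284.3] ((341.5, 284.0), (16.0, 7.0), 90.0) [319.2 -33.6  24. ] [359.3 -29.   85. ]
[392 281  27   4 107] [404.9 282.5] ((405.0, 282.5), (3.0, 26.0), 90.0) [ 321.7 -120.1   24. ] [ 361.5 -102.9   85. ]
```

move_arm([
  [11, 14, 40, 0, 0, 0, -1],
  [10, 13.5, 40, 0, 0, 0, -1],
  [10, 13.5, 40, 0, 0, 0, -1],
  [10, 13.5, 35, 0, 0, 0, -0.5],
  [0, 0, 20, 0, 0, 0, -0.2],
  [0, 0, 13, 0, 0, 0, 0.2],
  [0, 0, 0, 0, 0, 0, 0.5],
  [0, 0, 0, 0, 0, 0, 1],
  [0, 0, 0, 0, 0, 0, 1],
  [0, 0, 0, 0, 0, 0, 1],
  [0, 0, 0, 0, 0, 0, 1],
], force=30)

```text
clock: 3.35
ee_pos: [551.2, -56.0, 74.2]
ee_rot: [[1.0, -0.001, 0.002], [-0.001, -1.0, -0.0], [0.002, 0.0, -1.0]]
ft_force: [0.3, -0.1, 0.4]
finger_gap: 0.1
finger_force: 0.0
```

```bash
python3 - <<'E'
from h import *
s=manip.sense(); print(s["ee_pos"],s["finger_gap"],s["finger_force"])
snap("wrist","w3"); im=snap("scene","s3"); a=cv2.resize(im[140:300,190:390],(800,640))[:600]; cv2.imwrite("pics/s3c.png",a)
w=cv2.imread("pics/w3.png"); b=cv2.resize(im[150:300,210:370],(480,450)); w=cv2.resize(w,(640,400))
o=np.zeros((400,800,3),np.uint8); o[:250,:400]=cv2.resize(w,(400,250)); o[:375,400:]=cv2.resize(b,(400,375)); cv2.imwrite("pics/m3.png",o)
E
```

```text
[551.19096148 -55.96752869  74.15401533] 0.06586825664213884 0.0
```

View pics/m3.png

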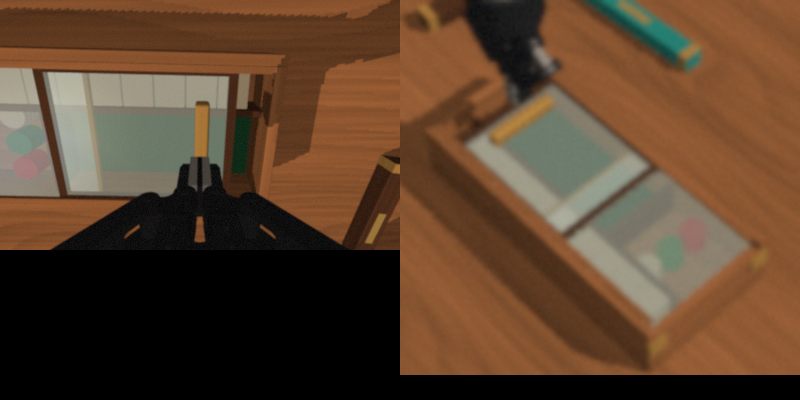

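```bash
python3 - <<'E'
from h import *
S=cam("scene");W=cam("wrist");D=cam("side")
p=manip.sense()["ee_pos"]
for P in (p,p+[0,0,19],[551,-57,85],[511,-57,85],[590,-57,85]): print(np.round(P),proj(S,P).round(1),proj(W,P).round(1),proj(D,P).round(1))
c=snap("side","d3"); w=cv2.imread("pics/w3.png");s=cv2.imread("pics/s3.png")
o=np.zeros((600,800,3),np.uint8); o[:300,:400]=cv2.resize(w[120:330,180:460],(400,300));o[:300,400:]=cv2.resize(s[160:220,220:300],(400,300));o[300:,:400]=cv2.resize(c[130:220,260:380],(400,300)); cv2.imwrite("pics/m4.png",o)
E
```

```text
[551. -56.  74.] [258.2 198.7] [319.5 231.7] [320.5 177.2]
[551. -56.  93.] [257.5 194. ] [319.6 247.3] [320.6 173. ]
[551 -57  85] [257.4 195.7] [321.9 240.5] [320.8 174.6]
[511 -57  85] [268.8 187.5] [321.8 303.8] [328.3 179. ]
[590 -57  85] [246.1 203.9] [322.  169.7] [313.7 170.4]
```

View pics/m4.png

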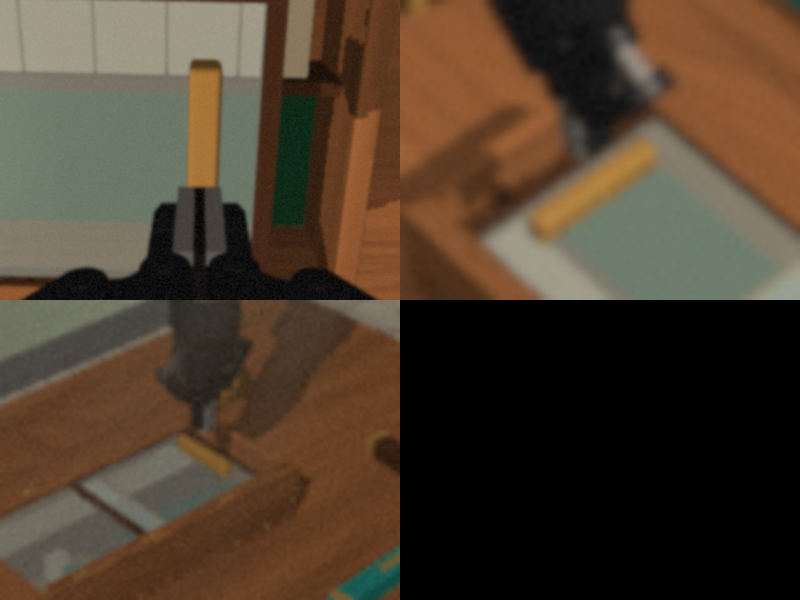

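move_arm([
  [0, 1, 0, 0, 0, 0, 0],
  [0, 0, 0, 0, 0, 0, 0],
  [0, 0, 0, 0, 0, 0, 0],
  [0, 0, 6, 0, 0, 0, 0],
  [0, 0, 6, 0, 0, 0, 0],
  [0, 0, 0, 0, 0, 0, 0.7],
  [0, 0, 0, 0, 0, 0, 1],
  [0, 0, 0, 0, 0, 0, 1],
  [0, 0, 0, 0, 0, 0, 1],
  [0, 0, 0, 0, 0, 0, 1],
], force=30)

```text
clock: 4.5
ee_pos: [550.7, -56.9, 61.3]
ee_rot: [[1.0, -0.001, 0.0], [-0.001, -1.0, -0.0], [0.0, 0.0, -1.0]]
ft_force: [0.3, -0.1, 0.3]
finger_gap: -0.1
finger_force: 0.0
```

move_arm([
  [0, 0, 1, 0, 0, 0, 1],
  [0, 0, 1, 0, 0, 0, 1],
  [0, 0, 1, 0, 0, 0, 1],
  [0, 0, 0, 0, 0, 0, 1],
])

```text
clock: 4.9
ee_pos: [550.4, -56.9, 57.9]
ee_rot: [[1.0, -0.001, -0.0], [-0.001, -1.0, 0.0], [-0.0, -0.0, -1.0]]
ft_force: [0.0, -0.3, 0.6]
finger_gap: -0.0
finger_force: 0.0
```

```bash
python3 - <<'E'
from h import *
S=cam("scene");W=cam("wrist");D=cam("side")
p=manip.sense()["ee_pos"]; print(p)
w=snap("wrist","w5"); d=snap("side","d5"); s=snap("scene","s5")
o=np.zeros((600,800,3),np.uint8); o[:300,:400]=cv2.resize(w[120:330,180:460],(400,300));o[:300,400:]=cv2.resize(s[160:220,220:300],(400,300));o[300:,:400]=cv2.resize(d[130:220,260:380],(400,300)); cv2.imwrite("pics/m5.png",o)
for h in (0,15,20,25,30,35): P=p+[0,0,h];print(h,proj(S,P).round(1),proj(W,P).round(1),proj(D,P).round(1))
E
```

```text
[550.36953769 -56.88869958  57.86257277]
0 [258.6 202.1] [319.6 231.7] [320.8 180.7]
15 [258.1 198.5] [319.7 243.8] [320.8 177.4]
20 [257.9 197.3] [319.7 248.3] [320.9 176.2]
25 [257.7 196.1] [319.7 253. ] [320.9 175.1]
30 [257.6 194.9] [319.8 258. ] [320.9 174. ]
35 [257.4 193.7] [319.8 263.2] [320.9 172.9]
```

View pics/m5.png

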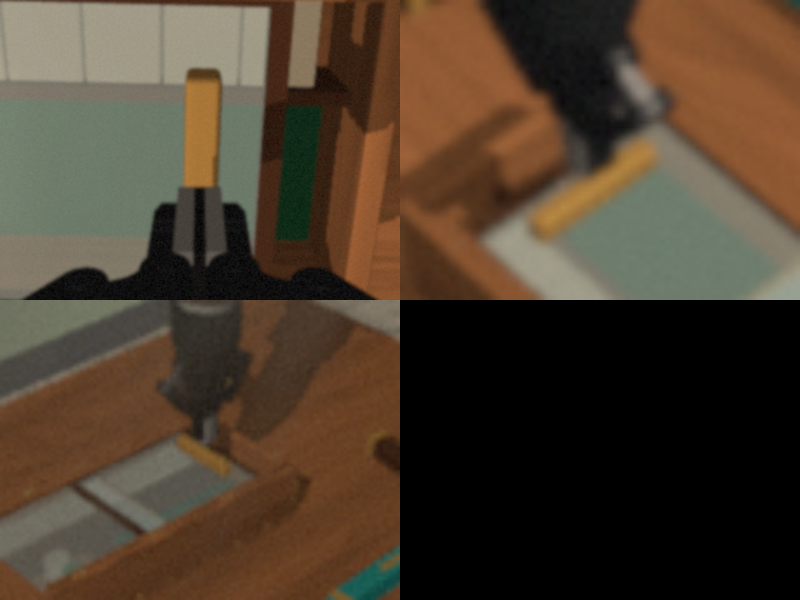

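The fingertips look about 40 mm above the reported TCP in all three views, so I'll find the true offset by lightly touching the top of the pull.

move_arm([
  [0, 0, 3, 0, 0, 0, 1],
  [0, 0, 3, 0, 0, 0, 1],
  [0, 0, 2, 0, 0, 0, 1],
  [0, 0, 1, 0, 0, 0, 1],
  [0, 0, 0, 0, 0, 0, 1],
])

```text
clock: 5.55
ee_pos: [550.4, -56.8, 48.8]
ee_rot: [[1.0, -0.001, -0.001], [-0.001, -1.0, 0.0], [-0.001, -0.0, -1.0]]
ft_force: [0.2, -0.1, -0.1]
finger_gap: 0.3
finger_force: 0.0
```

move_arm([
  [0, 0, 1, 0, 0, 0, 1],
  [0, 0, 1, 0, 0, 0, 1],
  [0, 0, 0, 0, 0, 0, 1],
])

```text
clock: 5.85
ee_pos: [550.5, -56.9, 47.0]
ee_rot: [[1.0, -0.001, -0.0], [-0.001, -1.0, 0.0], [-0.0, -0.0, -1.0]]
ft_force: [-0.4, 0.0, 0.4]
finger_gap: 0.1
finger_force: 0.0
```

move_arm([
  [0, 0, 1, 0, 0, 0, 1],
  [0, 0, 1, 0, 0, 0, 1],
  [0, 0, 0, 0, 0, 0, 1],
])

```text
clock: 6.15
ee_pos: [550.7, -56.9, 45.9]
ee_rot: [[1.0, -0.001, 0.001], [-0.001, -1.0, -0.0], [0.001, 0.0, -1.0]]
ft_force: [-1.0, -0.0, 5.4]
finger_gap: -0.1
finger_force: 2.2
```

move_arm([
  [0, 0, 1, 0, 0, 0, 1],
  [0, 0, 1, 0, 0, 0, 1],
  [0, 0, 0, 0, 0, 0, 1],
])

```text
clock: 6.45
ee_pos: [550.8, -56.9, 45.8]
ee_rot: [[1.0, -0.001, 0.002], [-0.001, -1.0, -0.0], [0.002, 0.0, -1.0]]
ft_force: [-5.6, 0.2, 15.5]
finger_gap: 0.0
finger_force: 7.8
```

move_arm([
  [0, 0, -18, 0, 0, 0, 0.5],
  [0, 0, 0, 0, 0, 0, 0],
  [0, 0, 0, 0, 0, 0, 0],
  [0, 0, 10, 0, 0, 0, 0],
  [0, 0, 10, 0, 0, 0, 0],
  [0, 0, 6, 0, 0, 0, 0],
  [0, 0, 0, 0, 0, 0, 0.5],
  [0, 0, 0, 0, 0, 0, 1],
  [0, 0, 0, 0, 0, 0, 1],
  [0, 0, 0, 0, 0, 0, 1],
], force=30)

```text
clock: 7.45
ee_pos: [550.3, -56.9, 34.7]
ee_rot: [[1.0, -0.002, -0.001], [-0.002, -1.0, 0.0], [-0.001, -0.0, -1.0]]
ft_force: [-0.0, -0.1, -4.7]
finger_gap: 11.0
finger_force: 31.4
```

move_arm([
  [0, -4, 0, 0, 0, 0, 1],
  [0, -12, 0, 0, 0, 0, 1],
  [0, -14, 0, 0, 0, 0, 1],
  [0, -14, 0, 0, 0, 0, 1],
  [0, -14, 0, 0, 0, 0, 1],
  [0, -14, 0, 0, 0, 0, 1],
  [0, -14, 0, 0, 0, 0, 1],
  [0, -14, 0, 0, 0, 0, 1],
  [0, -14, 0, 0, 0, 0, 1],
  [0, -10, 0, 0, 0, 0, 1],
  [0, -4, 0, 0, 0, 0, 1],
  [0, -2, 0, 0, 0, 0, 1],
])

```text
clock: 8.65
ee_pos: [552.6, 39.3, 34.9]
ee_rot: [[0.999, 0.055, 0.003], [0.055, -0.998, 0.027], [0.004, -0.027, -1.0]]
ft_force: [10.5, -2.6, -19.4]
finger_gap: 11.2
finger_force: 46.3
```

move_arm([
  [0, -2, 0, 0, 0, 0, 1],
  [0, -2, 0, 0, 0, 0, 1],
  [0, -1, 0, 0, 0, 0, 1],
  [0, 0, 0, 0, 0, 0, 1],
])

```text
clock: 9.05
ee_pos: [552.7, 41.8, 34.9]
ee_rot: [[0.998, 0.058, 0.003], [0.058, -0.998, 0.029], [0.004, -0.029, -1.0]]
ft_force: [11.6, -2.4, -20.0]
finger_gap: 11.3
finger_force: 47.3
```

```bash
python3 - <<'E'
from h import *
s=manip.sense(); print(s["q"].round(3),s["tau"].round(1),s["ft_force"].round(1),s["torque"].round(2))
S=cam("scene"); print(-S[0].T@S[1])
s=snap("scene","s6");w=snap("wrist","w6");d=snap("side","d6")
o=np.zeros((600,800,3),np.uint8); o[:300,:400]=cv2.resize(w[:,:],(400,300));o[:300,400:]=cv2.resize(s[150:300,200:400],(400,300));o[300:,:400]=cv2.resize(d[100:250,220:420],(400,300)); cv2.imwrite("pics/m6.png",o)
E
```

```text
[ 0.058  0.458 -0.111  0.997  0.029  3.142] [  2.9 -53.3  22.    4.3   1.4  -0.3] [ 11.6  -2.4 -20. ] [-0.8 -2.4 -1.1]
[1043.44433456  655.90704004 1105.50372516]
```

View pics/m6.png

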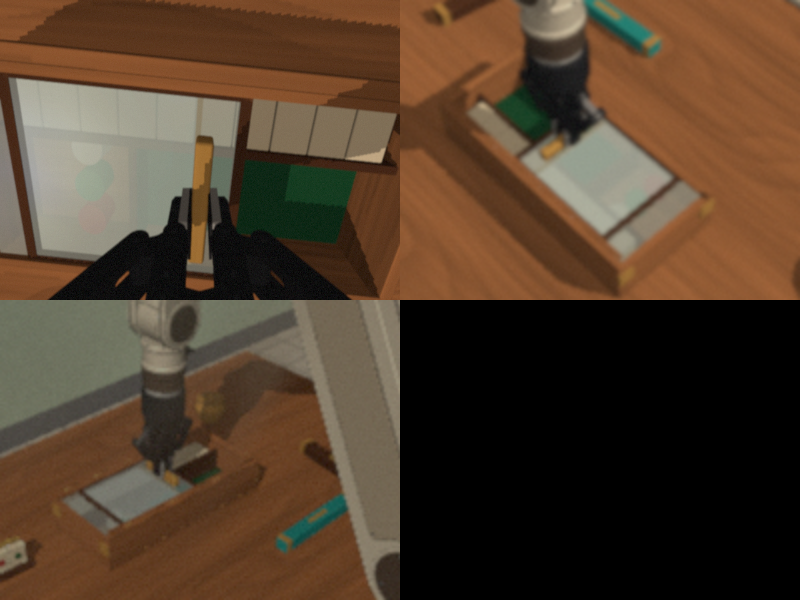

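Joint 6 has hit its limit, because q6 = q1 + π − yaw. I'll release, lift, turn to yaw 180° and grip again.

move_arm([
  [0, 0, 0, 0, 0, 0, 0.6],
  [0, 0, 0, 0, 0, 0, 0.2],
  [0, 0, 0, 0, 0, 0, 0],
  [0, 0, 0, 0, 0, 0, 0],
  [0, 0, -20, 0, 0, 0, 0],
  [0, 0, -40, 0, 0, 0, 0],
  [0, 0, 0, 0, 0, -8.5, 0],
  [0, 0, 0, 0, 0, -8.5, 0],
  [0, 0, 0, 0, 0, -8.5, 0],
  [0, 0, 0, 0, 0, -8.5, 0],
  [0, 0, 0, 0, 0, -8.5, 0],
  [0, 0, 0, 0, 0, -8.5, 0],
])

```text
clock: 10.4
ee_pos: [549.9, 40.1, 96.7]
ee_rot: [[0.578, 0.816, -0.001], [0.815, -0.578, 0.031], [0.024, -0.019, -1.0]]
ft_force: [-0.7, 0.3, -0.2]
finger_gap: 42.4
finger_force: 0.0
```

move_arm([
  [0, 0, 0, 0, 0, -8.5, 0],
  [0, 0, 0, 0, 0, -8.5, 0],
  [0, 0, 0, 0, 0, -8.5, 0],
  [0, 0, 0, 0, 0, -8.5, 0],
  [0, 0, 0, 0, 0, -8.5, 0],
  [0, 0, 0, 0, 0, -8.5, 0],
  [0, 0, 0, 0, 0, -8.5, 0],
  [0, 0, 0, 0, 0, -8.5, 0],
  [0, 0, 0, 0, 0, -8.5, 0],
  [0, 0, 0, 0, 0, -8.5, 0],
  [0, 0, 0, 0, 0, -8.5, 0],
  [0, 0, 0, 0, 0, 0, 0],
])

```text
clock: 11.6
ee_pos: [550.0, 40.0, 96.6]
ee_rot: [[-0.846, 0.533, -0.001], [0.533, 0.846, 0.031], [0.017, 0.025, -1.0]]
ft_force: [-0.5, 0.1, -0.1]
finger_gap: 42.7
finger_force: 0.0
```

```bash
cat >> h.py <<'E'
def rel(yaw,pitch=0,pos=None):
    "tool-frame shift and turn (deg) to reach yaw (deg), nose-down pitch about tool y, at pos"
    from scipy.spatial.transform import Rotation as Ro
    s=manip.sense(); R=s["ee_rot"]; a=np.radians(yaw)
    T=np.array([[np.cos(a),np.sin(a),0],[np.sin(a),-np.cos(a),0],[0,0,-1]])@Ro.from_euler("y",-pitch,degrees=True).as_matrix()
    rv=Ro.from_matrix(R.T@T).as_rotvec(degrees=True)
    p=None if pos is None else T.T@(np.array(pos)-s["ee_pos"])
    print("turn",rv.round(2),"shift in final tool axes",None if p is None else p.round(1),"at",s["ee_pos"].round(1),"F",s["ft_force"].round(1),"t",s["clock"])
E
python3 - <<'E'
from h import *
W=cam("wrist"); w=snap("wrist","w7")
h=cv2.cvtColor(w,cv2.COLOR_BGR2HSV); m=((h[...,0]>13)&(h[...,0]<22)&(h[...,2]>130)&(h[...,1]>130)).astype(np.uint8)
n,l,st,ce=cv2.connectedComponentsWithStats(m)
for i in range(1,n):
    if st[i,4]>60: print(st[i],ray(W,*ce[i],85).round(1))
rel(180)
E
```

```text
[ 282  168   79  112 2212] [549.9  41.9  85. ]
turn [  1.68  -0.56 -32.35] shift in final tool axes None at [550.   39.9  96.6] F [-0.1  0.1 -0.1] t 11.65
```

move_arm([
  [0, 0, 0, 0.4, -0.15, -8.1, 0],
  [0, 0, 0, 0.4, -0.15, -8.1, 0],
  [0, 0, 0, 0.4, -0.15, -8.1, 0],
  [0, 0, 0, 0.4, -0.15, -8.1, 0],
  [0, 1.5, 25, 0, 0, 0, 0],
  [0, 0, 25, 0, 0, 0, 0],
  [0, 0, 12, 0, 0, 0, 0],
  [0, 0, 0, 0, 0, 0, 0.5],
  [0, 0, 0, 0, 0, 0, 1],
  [0, 0, 0, 0, 0, 0, 1],
], force=30)

```text
clock: 12.65
ee_pos: [550.5, 41.3, 34.9]
ee_rot: [[-1.0, -0.002, 0.002], [-0.002, 1.0, 0.001], [-0.002, 0.001, -1.0]]
ft_force: [-0.3, 0.1, -3.0]
finger_gap: 11.2
finger_force: 31.4
```

Next I'll slide about 37 mm in +y, watching for the stop.

move_arm([
  [0, 4, 0, 0, 0, 0, 1],
  [0, 8, 0, 0, 0, 0, 1],
  [0, 8, 0, 0, 0, 0, 1],
  [0, 7, 0, 0, 0, 0, 1],
  [0, 4, 0, 0, 0, 0, 1],
  [0, 2, 0, 0, 0, 0, 1],
  [0, 2, 0, 0, 0, 0, 1],
  [0, 0, 0, 0, 0, 0, 1],
])

```text
clock: 13.45
ee_pos: [551.4, 77.0, 34.9]
ee_rot: [[-1.0, -0.004, 0.004], [-0.004, 1.0, 0.002], [-0.004, 0.002, -1.0]]
ft_force: [5.3, -0.3, 1.1]
finger_gap: 11.2
finger_force: 32.3
```

move_arm([
  [0, 1, 0, 0, 0, 0, 1],
  [0, 1, 0, 0, 0, 0, 1],
  [0, 1, 0, 0, 0, 0, 1],
  [0, 0, 0, 0, 0, 0, 1],
])

```text
clock: 13.85
ee_pos: [551.5, 78.7, 34.9]
ee_rot: [[-1.0, -0.003, 0.004], [-0.003, 1.0, -0.0], [-0.004, -0.0, -1.0]]
ft_force: [5.8, -4.0, 1.4]
finger_gap: 10.7
finger_force: 32.1
```

move_arm([
  [0, 0, 0, 0, 0, 0, 0.6],
  [0, 0, 0, 0, 0, 0, 0.2],
  [0, 0, 0, 0, 0, 0, 0],
  [0, 0, -30, 0, 0, 0, 0],
  [0, -25, -50, 0, 0, 0, -0.5],
  [0, -40, -50, 0, 0, 0, -1],
  [0, -40, -30, 0, 0, 0, -1],
  [0, -20, 0, 0, 0, 0, -1],
  [0, 0, 0, 0, 0, 0, -1],
])

```text
clock: 14.75
ee_pos: [550.3, -36.6, 179.0]
ee_rot: [[-1.0, -0.0, 0.002], [-0.0, 1.0, 0.001], [-0.002, 0.001, -1.0]]
ft_force: [-0.9, 1.0, -0.9]
finger_gap: 85.2
finger_force: 0.0
```

```bash
python3 - <<'E'
from h import *
rel(180)
W=cam("wrist"); np.save("w8.npy",np.array([*W[0].ravel(),*W[1],*W[2:]])); w=snap("wrist","w8")
h=cv2.cvtColor(w,cv2.COLOR_BGR2HSV); m=((h[...,0]>13)&(h[...,0]<22)&(h[...,2]>130)&(h[...,1]>130)).astype(np.uint8)
n,l,st,ce=cv2.connectedComponentsWithStats(m)
for i in range(1,n):
    if st[i,4]>60: print(st[i],ray(W,*ce[i],85).round(1),ray(W,*ce[i],24).round(1))
E
```

```text
turn [0.05 0.13 0.01] shift in final tool axes None at [550.3 -36.6 179. ] F [-0.9  1.  -0.9] t 14.75
[ 14   0  15  30 344] [ 426.2 -245.7   85. ] [ 417.6 -292.2   24. ]
[ 16  99  34  17 407] [ 489.4 -254.1   85. ] [ 494.8 -302.4   24. ]
[ 447  139   26   92 1065] [550.7  78.2  85. ] [569.8 103.6  24. ]
[  95  296   63   48 1539] [ 685.4 -219.8   85. ] [ 734.3 -260.5   24. ]
```

View pics/w8.png

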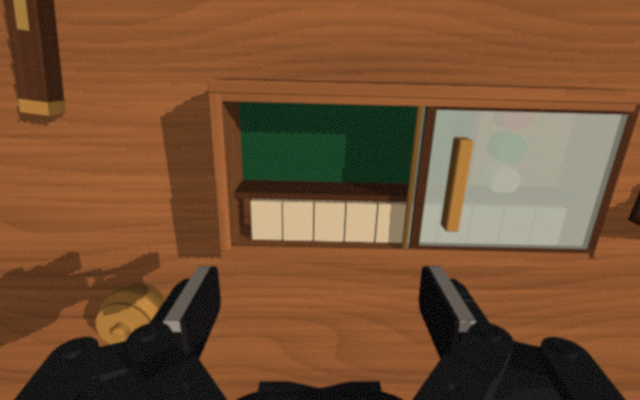

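Guard fully open: pull at about (460,185), brass strip of the fixed pane at columns 410–424. The green lane floor covers columns 241–413 and rows 104–182.

```bash
python3 - <<'E'
from h import *
w=np.load("w8.npy"); C=(w[:9].reshape(3,3),w[9:12],*w[12:])
for n,u,v,z in [("floor right wall",243,104,8),("floor right",245,181,8),("floor divider L",405,185,8),("divider topface",238,192,50),("divider top R",408,198,50),("near wall in top R",240,102,72),("near wall in top L",405,106,72),("near outer",211,90,72),("near outer L",636,110,62),("right outer",232,247,72),("strip edge near",418,107,62),("strip edge far",406,247,62),("push end",19,107,24),("push end",64,110,24)]:
    print(n,ray(C,u,v,z).round(1))
E
```

```text
floor right wall [ 493.5 -110.5    8. ]
floor right [ 571.6 -114.     8. ]
floor divider L [575.9  53.5   8. ]
divider topface [ 569.5 -111.9   50. ]
divider top R [575.4  46.6  50. ]
near wall in top R [486.8 -99.3  72. ]
near wall in top L [489.8  31.8  72. ]
near outer [ 477.7 -121.3   72. ]
near outer L [493.9 225.3  62. ]
right outer [ 615.1 -116.1   72. ]
strip edge near [491.5  45.   62. ]
strip edge far [620.3  45.6  62. ]
push end [ 495.  -315.6   24. ]
push end [ 497.7 -274.4   24. ]
```

The case yaw is about −1.4°. The pusher is at about (405,−291), yaw −7.7°, so I'll move above it.

move_arm([
  [0, 0, 0, 0, 0, 7.7, -1],
  [14, -39, 0, 0, 0, 0, -1],
  [14, -39, 15, 0, 0, 0, -1],
  [14, -39, 15, 0, 0, 0, -1],
  [14, -39, 20, 0, 0, 0, -1],
  [14, -39, 25, 0, 0, 0, -1],
  [14.5, -39, 25, 0, 0, 0, -1],
  [15, -38, 20, 0, 0, 0, -1],
  [0, 0, 9, 0, 0, 0, -1],
  [0, 0, 0, 0, 0, 0, -1],
])

```text
clock: 15.8
ee_pos: [414.1, -289.1, 46.0]
ee_rot: [[-0.991, 0.131, -0.004], [0.131, 0.991, 0.005], [0.005, 0.005, -1.0]]
ft_force: [-0.9, 0.7, 0.5]
finger_gap: 85.7
finger_force: 0.0
```

```bash
python3 - <<'E'
from h import *
W=cam("wrist"); w=snap("wrist","w9")
rel(172.3,0,[415,-292.5,-38])
h=cv2.cvtColor(w,cv2.COLOR_BGR2HSV); m=((h[...,0]>13)&(h[...,0]<22)&(h[...,2]>120)&(h[...,1]>130)).astype(np.uint8)
n,l,st,ce=cv2.connectedComponentsWithStats(m)
for i in range(1,n):
    if st[i,4]>60: print(st[i],ray(W,*ce[i],24).round(1))
# edges of dark bar by rows
for r in range(60,400,40):
    v=h[r,:,2]; c=np.where((v<100)&(np.abs(np.arange(640)-320)<90))[0]
    if len(c): print(r,c.min(),c.max(), ray(W,c.min(),r,24).round(1)[:2],ray(W,c.max(),r,24).round(1)[:2])
E
```

```text
turn [ 0.2  -0.14  0.26] shift in final tool axes [ 0.  -3.4 85.3] at [ 415.5 -289.1   47.3] F [-0.1  1.   0.4] t 15.85
[ 560    2   80   32 1477] [ 321.4 -128.9   24. ]
[ 420   15   26   58 1232] [ 322.6 -215.9   24. ]
[ 289   32   51   26 1160] [ 314.4 -278.4   24. ]
[ 306  164   18   78 1369] [ 403.3 -290.3   24. ]
[296 318  40  17 595] [ 494.8 -302.4   24. ]
60 284 336 [ 320.4 -295.6] [ 324.  -267.8]
100 259 336 [ 339.1 -312.9] [ 344.8 -270.2]
140 277 335 [ 362.6 -306.7] [ 367.  -273.4]
180 267 334 [ 385.6 -316.8] [ 390.9 -276.8]
220 294 333 [ 413.5 -304.7] [ 416.7 -280.5]
260 272 333 [ 439.5 -323.3] [ 444.8 -283.8]
300 296 332 [ 471.9 -312.4] [ 475.2 -288.2]
```

View pics/w9.png

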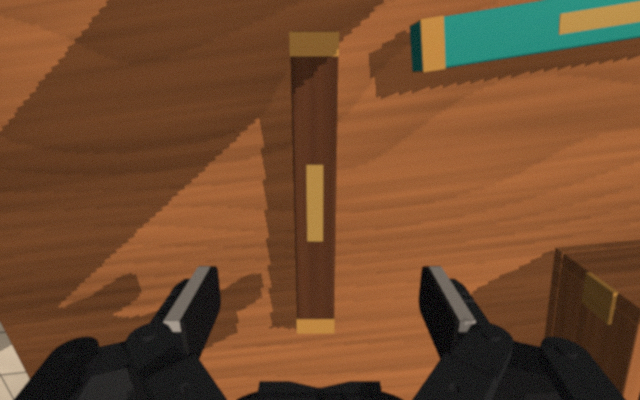

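The pusher lies centred between the fingers: caps at (314,45) and (315,326), inlay at (315,203), and the teal bar clear to the right. Descending to grasp it.

move_arm([
  [0, -3, 25, 0.2, -0.1, 0, -1],
  [0, 0, 30, 0, 0, 0, -0.5],
  [0, 0, 20, 0, 0, 0, -0.2],
  [0, 0, 9, 0, 0, 0, -0.2],
  [0, 0, 0, 0, 0, 0, 0.2],
  [0, 0, 0, 0, 0, 0, 0.6],
  [0, 0, 0, 0, 0, 0, 1],
  [0, 0, 0, 0, 0, 0, 1],
  [0, 0, 0, 0, 0, 0, 1],
], force=40)

```text
clock: 16.75
ee_pos: [416.7, -294.5, -34.5]
ee_rot: [[-0.991, 0.13, 0.004], [0.13, 0.991, -0.003], [-0.004, -0.003, -1.0]]
ft_force: [0.7, 0.6, 2.1]
finger_gap: 24.9
finger_force: 41.2
```

Pusher gripped at a 24.9 mm gap. Next I'll lift, carry and turn it.

move_arm([
  [0, 0, -20, 0, 0, 0, 1],
  [0, 0, -40, 0, 0, 0, 1],
  [0, 0, -40, 0, 0, 0, 1],
  [0, 0, -40, 0, 0, 0, 1],
  [-14, 26, -15, 0, 0, 0, 1],
  [-15, 27, 0, 0, 0, 0, 1],
  [-15, 27, 0, 0, 0, 0, 1],
  [-15, 27, 0, 0, 0, 0, 1],
  [-15, 27, 0, 0, 0, 0, 1],
  [-14, 27, 0, 0, 0, 0, 1],
  [0, 0, 0, 0, 0, 8.4, 1],
  [0, 0, 0, 0, 0, 8.4, 1],
])

```text
clock: 17.95
ee_pos: [524.0, -144.5, 119.1]
ee_rot: [[-0.91, 0.415, 0.001], [0.415, 0.91, -0.003], [-0.002, -0.002, -1.0]]
ft_force: [0.3, -0.6, -1.5]
finger_gap: 25.0
finger_force: 40.7
```

move_arm([
  [0, 0, 0, 0, 0, 8.4, 1],
  [0, 0, 0, 0, 0, 8.4, 1],
  [0, 0, 0, 0, 0, 8.4, 1],
  [0, 0, 0, 0, 0, 8.4, 1],
  [0, 0, 0, 0, 0, 8.4, 1],
  [0, 0, 0, 0, 0, 8.4, 1],
  [0, 0, 0, 0, 0, 8.4, 1],
  [0, 0, 0, 0, 0, 8.4, 1],
  [0, 0, 0, 0, -6.7, 0, 1],
  [0, 0, 0, 0, -6.7, 0, 1],
  [0, 0, 0, 0, -6.7, 0, 1],
  [0, 0, 0, 0, 0, 0, 1],
])

```text
clock: 19.15
ee_pos: [522.9, -142.4, 117.9]
ee_rot: [[0.019, 1.0, -0.009], [0.938, -0.021, -0.346], [-0.346, -0.001, -0.938]]
ft_force: [0.3, -0.1, -2.4]
finger_gap: 25.1
finger_force: 40.7
```

```bash
cat >> h.py <<'E'
def pus():
    "pusher end points in scene/side from HSV brass caps near expected location"
    s=manip.sense(); R=s["ee_rot"]; p=s["ee_pos"]
    for nm,v in (("nose",[110,0,-34.5]),("nosetop",[110,0,-58.5]),("tail",[-85,0,-34.5])): print(nm,(p+R@np.array(v)).round(1))
E
python3 - <<'E'
from h import *
rel(88.6,20,[524.5,-145,58]); pus(); s=manip.sense(); print(s["finger_gap"],s["ee_rot"].round(3),s["q"].round(2))
W=cam("wrist"); w=snap("wrist","w10"); h=cv2.cvtColor(w,cv2.COLOR_BGR2HSV); m=((h[...,0]>13)&(h[...,0]<22)&(h[...,2]>120)&(h[...,1]>130)).astype(np.uint8)
n,l,st,ce=cv2.connectedComponentsWithStats(m)
for i in range(1,n):
    if st[i,4]>60: print(st[i],ce[i].round(0))
for v in ([110,0,-58.5],[12.5,0,-58.5],[-85,0,-58.5]): print(v,proj(W,s["ee_pos"]+s["ee_rot"]@np.array(v)).round(1))
E
```

```text
turn [-0.01  0.24  0.21] shift in final tool axes [18.1  1.6 57.2] at [ 522.9 -142.4  117.9] F [ 0.3 -0.1 -2.4] t 19.15
nose [525.3 -27.3 112.2]
nosetop [525.5 -19.  134.8]
tail [ 521.6 -210.2  179.7]
25.108083816900916 [[ 0.019  1.    -0.009]
 [ 0.938 -0.021 -0.346]
 [-0.346 -0.001 -0.938]] [-0.05  0.35 -0.1   1.11 -0.35  1.54]
[ 278    0   86   34 2843] [320.  16.]
[ 27  99  44  59 682] [ 49. 127.]
[ 499  203   83   77 4768] [539. 241.]
[ 305  207   29  112 2950] [319. 260.]
[ 85 213  35  12 308] [102. 219.]
[ 21 243  26  18 134] [ 34. 252.]
[ 38 362  49  38 511] [ 62. 381.]
[  0 365  41  28 536] [ 18. 378.]
[110, 0, -58.5] [320.5 -12.4]
[12.5, 0, -58.5] [320.2 266.9]
[-85, 0, -58.5] [320. 442.]
```

move_arm([
  [6, 0.5, 19, 0, 0, 0, 1],
  [6, 0.5, 19, 0, 0, 0.2, 1],
  [6, 0.6, 19, 0, 0.2, 0, 1],
  [0, 0, 0, 0, 0, 0, 1],
  [14, 0, 0, 0, 0, 0, 1],
  [14, 0, 0, 0, 0, 0, 1],
  [14, 0, 0, 0, 0, 0, 1],
  [14, 0, 0, 0, 0, 0, 1],
  [0, 0, 0, 0, 0, 0, 1],
  [0, 0, 0, 0, 0, 0, 1],
])

```text
clock: 20.2
ee_pos: [527.2, -95.1, 40.4]
ee_rot: [[0.027, 1.0, -0.007], [0.939, -0.028, -0.343], [-0.343, 0.003, -0.939]]
ft_force: [0.8, 0.7, -1.9]
finger_gap: 25.0
finger_force: 40.6
```

```bash
python3 - <<'E'
from h import *
rel(88.6,20); pus()
W=cam("wrist"); w=snap("wrist","w11")
s=manip.sense(); n=s["ee_pos"]+s["ee_rot"]@np.array([110,0,-58.5]); print(proj(W,n))
E
```

```text
turn [ 0.09  0.08 -0.23] shift in final tool axes None at [527.2 -95.1  40.4] F [ 0.8  0.7 -1.9] t 20.2
nose [530.4  20.   35. ]
nosetop [530.6  28.2  57.6]
tail [ 525.1 -163.1  102. ]
[320.96208662 -10.6024231 ]
```

move_arm([
  [8, 0, 0, 0, 0, 0, 1],
  [8, 0, 0, 0, 0, 0, 1],
  [8, 0, 0, 0, 0, 0, 1],
  [0, 0, 0, 0, 0, 0, 1],
])

```text
clock: 20.65
ee_pos: [527.5, -72.3, 31.6]
ee_rot: [[0.027, 1.0, -0.008], [0.939, -0.028, -0.343], [-0.343, 0.002, -0.939]]
ft_force: [0.9, 0.6, -1.6]
finger_gap: 24.8
finger_force: 40.6
```

move_arm([
  [8, 0, 0, 0, 0, 0, 1],
  [8, 0, 0, 0, 0, 0, 1],
  [8, 0, 0, 0, 0, 0, 1],
  [0, 0, 0, 0, 0, 0, 1],
])

```text
clock: 21.05
ee_pos: [528.3, -49.7, 23.4]
ee_rot: [[0.027, 1.0, -0.008], [0.939, -0.028, -0.343], [-0.343, 0.002, -0.939]]
ft_force: [0.9, -0.2, -1.3]
finger_gap: 25.1
finger_force: 40.6
```

move_arm([
  [6, 0, 0, 0, 0, 0, 1],
  [6, 0, 0, 0, 0, 0, 1],
  [5, 0, 0, 0, 0, 0, 1],
  [0, 0, 0, 0, 0, 0, 1],
])

```text
clock: 21.45
ee_pos: [528.8, -34.2, 17.8]
ee_rot: [[0.028, 1.0, -0.007], [0.939, -0.029, -0.343], [-0.343, 0.003, -0.939]]
ft_force: [-0.1, -0.4, -1.8]
finger_gap: 25.1
finger_force: 40.6
```

```bash
python3 - <<'E'
from h import *
rel(88.6,20); pus()
E
```

```text
turn [ 0.06  0.05 -0.27] shift in final tool axes None at [528.8 -34.2  17.8] F [-0.1 -0.4 -1.8] t 21.45
nose [532.1  80.9  12.5]
nosetop [532.3  89.2  35. ]
tail [ 526.7 -102.2   79.3]
```

move_arm([
  [3.2, 0, 4.2, 0, 2.5, 0, 1],
  [3.1, 0, 4.3, 0, 2.5, 0, 1],
  [3.3, 0, 4.5, 0, 2.5, 0, 1],
  [3.2, 0, 4.6, 0, 2.5, 0, 1],
  [0, 0, 0, 0, 0, 0, 1],
])

```text
clock: 21.95
ee_pos: [528.6, -28.7, -2.6]
ee_rot: [[0.031, 1.0, -0.003], [0.984, -0.031, -0.175], [-0.175, 0.002, -0.985]]
ft_force: [-1.0, 0.6, -1.5]
finger_gap: 25.0
finger_force: 40.7
```

```bash
python3 - <<'E'
from h import *
rel(88.6,0); pus()
E
```

```text
turn [ 0.1  10.09 -0.41] shift in final tool axes None at [528.6 -28.7  -2.6] F [-1.   0.6 -1.5] t 21.95
nose [532.2  85.6  12.1]
nosetop [532.3  89.8  35.8]
tail [ 526.1 -106.3   46.3]
```

move_arm([
  [3.2, 0, 4.7, 0, 2.5, 0, 1],
  [3.2, 0, 4.7, 0, 2.5, 0, 1],
  [0, 0, 0, 0, 0, 0, 1],
])

```text
clock: 22.25
ee_pos: [528.9, -23.5, -12.9]
ee_rot: [[0.031, 1.0, -0.001], [0.996, -0.031, -0.089], [-0.089, 0.002, -0.996]]
ft_force: [-0.4, 0.2, -2.0]
finger_gap: 24.9
finger_force: 40.7
```

```bash
python3 - <<'E'
from h import *
rel(88.6,0); pus()
E
```

```text
turn [ 0.11  5.13 -0.38] shift in final tool axes None at [528.9 -23.5 -12.9] F [-0.4  0.2 -2. ] t 22.25
nose [532.3  89.1  11.7]
nosetop [532.3  91.2  35.6]
tail [ 526.3 -105.    29.1]
```

move_arm([
  [2.7, 0, 4.8, 0, 2.5, -0.2, 1],
  [2.6, 0, 4.8, 0, 2.6, -0.2, 1],
  [0, 0, 1, 0, 0, 0, 1],
  [0, 0, 1, 0, 0, 0, 1],
  [0, 0, 0, 0, 0, 0, 1],
])

```text
clock: 22.75
ee_pos: [531.2, -18.0, -23.9]
ee_rot: [[0.022, 1.0, 0.006], [1.0, -0.022, -0.001], [-0.001, 0.006, -1.0]]
ft_force: [3.9, -1.1, -0.1]
finger_gap: 24.9
finger_force: 41.4
```

```bash
python3 - <<'E'
from h import *
rel(88.6,0); pus()
E
```

```text
turn [0.32 0.06 0.14] shift in final tool axes None at [531.2 -18.  -23.9] F [ 3.9 -1.1 -0.1] t 22.75
nose [533.4  92.   10.5]
nosetop [533.3  92.1  34.5]
tail [ 529.1 -102.9   10.7]
```

move_arm([
  [0, 3, 0, 0, 0, 0, 1],
  [0, 0, 1, 0, 0, 0, 1],
  [0, 0, 1, 0, 0, 0, 1],
  [0, 0, 0, 0, 0, 0, 1],
])

```text
clock: 23.15
ee_pos: [532.2, -17.6, -26.4]
ee_rot: [[0.022, 1.0, 0.002], [1.0, -0.022, 0.001], [0.001, 0.002, -1.0]]
ft_force: [-0.3, 1.2, 2.8]
finger_gap: 24.4
finger_force: 41.5
```

move_arm([
  [1, 0, 0, 0, 0, 0, 1],
  [1, 0, 0, 0, 0, 0, 1],
  [0, 0, 0, 0, 0, 0, 1],
])

```text
clock: 23.45
ee_pos: [532.5, -16.4, -26.4]
ee_rot: [[0.023, 1.0, 0.003], [1.0, -0.023, -0.0], [-0.0, 0.003, -1.0]]
ft_force: [-0.0, -0.9, 2.9]
finger_gap: 25.1
finger_force: 41.7
```

move_arm([
  [1, 0, 0, 0, 0, 0, 1],
  [0, 0, 0, 0, 0, 0, 1],
])

```text
clock: 23.65
ee_pos: [532.7, -15.2, -26.4]
ee_rot: [[0.023, 1.0, 0.003], [1.0, -0.023, 0.0], [0.0, 0.003, -1.0]]
ft_force: [-1.1, -2.4, 3.8]
finger_gap: 24.9
finger_force: 41.7
```

move_arm([
  [1, 0, 0, 0, 0, 0, 1],
  [0, 0, 0, 0, 0, 0, 1],
])

```text
clock: 23.85
ee_pos: [532.8, -14.0, -26.4]
ee_rot: [[0.022, 1.0, 0.003], [1.0, -0.022, 0.0], [0.001, 0.003, -1.0]]
ft_force: [0.6, -2.2, 3.1]
finger_gap: 25.0
finger_force: 41.8
```

move_arm([
  [1, 0, 0, 0, 0, 0, 1],
  [0, 0, 0, 0, 0, 0, 1],
])

```text
clock: 24.05
ee_pos: [532.8, -13.5, -26.4]
ee_rot: [[0.023, 1.0, 0.003], [1.0, -0.023, -0.001], [-0.0, 0.003, -1.0]]
ft_force: [-2.2, -5.9, 2.8]
finger_gap: 25.1
finger_force: 41.9
```

move_arm([
  [1, 0, 0, 0, 0, 0, 1],
  [0, 0, 0, 0, 0, 0, 1],
])

```text
clock: 24.25
ee_pos: [532.8, -13.6, -26.4]
ee_rot: [[0.023, 1.0, 0.003], [1.0, -0.023, -0.003], [-0.002, 0.003, -1.0]]
ft_force: [-0.7, -7.6, 3.0]
finger_gap: 25.1
finger_force: 41.8
```

Contact at the inner end (about −7 N in y), so the pusher is home. I'll ease off, open a little and withdraw straight up.

move_arm([
  [-1.2, 0, -0.5, 0, 0, 0, 1],
  [0, 0, 0, 0, 0, 0, 0.3],
  [0, 0, 0, 0, 0, 0, 0.1],
  [0, 0, 0, 0, 0, 0, 0.1],
  [0, 0, 0, 0, 0, 0, 0.1],
])

```text
clock: 24.75
ee_pos: [537.0, -12.1, -24.4]
ee_rot: [[0.022, 1.0, 0.011], [1.0, -0.022, 0.003], [0.003, 0.01, -1.0]]
ft_force: [7.3, -0.5, 4.2]
finger_gap: 38.3
finger_force: 0.0
```

move_arm([
  [0, 0, -8, 0, 0, 0, 0.1],
  [0, 0, -15, 0, 0, 0, 0.1],
  [0, 0, -25, 0, 0, 0, 0.1],
  [0, 0, -40, 0, 0, 0, 0.1],
  [-30, 0, -50, 0, 0, 0, 0],
  [-40, 0, -40, 0, 0, 0, 0],
  [-20, 0, -20, 0, 0, 0, 0],
  [0, 0, 0, 0, 0, 0, 0],
])

```text
clock: 25.55
ee_pos: [532.1, -95.9, 163.5]
ee_rot: [[0.025, 1.0, 0.009], [1.0, -0.025, 0.001], [0.001, 0.009, -1.0]]
ft_force: [0.5, 1.0, -0.2]
finger_gap: 42.6
finger_force: 0.0
```

```bash
python3 - <<'E'
from h import *
rel(180)
W=cam("wrist"); w=snap("wrist","w12"); h=cv2.cvtColor(w,cv2.COLOR_BGR2HSV); m=((h[...,0]>13)&(h[...,0]<22)&(h[...,2]>90)&(h[...,1]>110)).astype(np.uint8)
n,l,st,ce=cv2.connectedComponentsWithStats(m)
for i in range(1,n):
    if st[i,4]>60: print(st[i],ray(W,*ce[i],85).round(1),ray(W,*ce[i],32).round(1))
for P in ([531,94,20],[531,-98,32],[528,-2,32]): print(proj(W,P).round(0))
# dark walnut side edges of the pusher at z 32
for y in (-85,-60,-30,30):
    q=[h[int(round(v)),int(round(u))] for u,v in (proj(W,[x,y,32]) for x in range(500,566,4))]
    print(y,[tuple(map(int,a)) for a in q])
E
```

```text
turn [  0.44   0.35 -91.44] shift in final tool axes None at [532.1 -95.9 163.5] F [ 0.5  1.  -0.2] t 25.55
[309  28  15  67 909] [532.4  -3.1  85. ] [532.5  -1.5  32. ]
[ 59  98  35  18 446] [360.1 -28.7  85. ] [325.  -32.3  32. ]
[302 160  30  15 420] [530.7 -78.3  85. ] [530.4 -92.1  32. ]
[ 91 180  21  47 439] [ 361.5 -102.1   85. ] [ 326.7 -120.7   32. ]
[ 467  270   74   70 3566] [ 692.4 -204.4   85. ] [ 725.  -243.8   32. ]
[108 279  30  14 285] [ 362.8 -176.9   85. ] [ 328.3 -210.8   32. ]
[ 41 311  24  24 225] [ 293.2 -212.4   85. ] [ 244.5 -253.5   32. ]
[310. -70.]
[317. 174.]
[310.  62.]
-85 [(64, 146, 47), (74, 176, 45), (69, 174, 47), (74, 193, 45), (68, 117, 48), (13, 168, 102), (13, 169, 104), (13, 178, 99), (13, 173, 99), (13, 172, 104), (14, 157, 101), (47, 87, 47), (68, 177, 46), (77, 156, 49), (70, 148, 69), (68, 142, 72), (68, 159, 69)]
-60 [(73, 170, 45), (72, 143, 50), (66, 166, 46), (68, 146, 49), (65, 146, 49), (9, 153, 85), (11, 173, 90), (11, 159, 82), (11, 162, 85), (13, 165, 85), (10, 170, 81), (38, 91, 42), (71, 195, 47), (68, 147, 52), (69, 160, 70), (69, 172, 71), (70, 147, 71)]
-30 [(72, 154, 48), (72, 156, 49), (68, 132, 52), (71, 152, 52), (70, 150, 51), (11, 155, 79), (11, 165, 91), (12, 177, 82), (10, 154, 81), (11, 166, 86), (11, 159, 80), (11, 142, 72), (72, 181, 45), (71, 184, 47), (64, 138, 70), (68, 164, 70), (70, 156, 72)]
30 [(68, 125, 55), (73, 156, 49), (69, 130, 53), (73, 143, 50), (71, 151, 54), (54, 112, 48), (9, 173, 59), (12, 174, 63), (10, 157, 57), (12, 152, 57), (11, 177, 59), (12, 201, 47), (71, 144, 55), (66, 147, 52), (70, 148, 55), (67, 150, 51), (69, 151, 54)]
```

move_arm([
  [0, 0, 0, 0, 0, -8.3, 0],
  [0, 0, 0, 0, 0, -8.3, 0],
  [0, 0, 0, 0, 0, -8.3, 0],
  [0, 0, 0, 0, 0, -8.3, 0],
  [0, 0, 0, 0, 0, -8.3, 0],
  [0, 0, 0, 0, 0, -8.3, 0],
  [0, 0, 0, 0, 0, -8.3, 0],
  [0, 0, 0, 0, 0, -8.3, 0],
  [0, 0, 0, 0, 0, -8.3, 0],
  [0, 0, 0, 0, 0, -8.3, 0],
  [0, 0, 0, 0, 0, -8.4, 0],
])

```text
clock: 26.7
ee_pos: [528.5, -92.0, 157.6]
ee_rot: [[-1.0, -0.01, -0.002], [-0.01, 1.0, 0.003], [0.002, 0.003, -1.0]]
ft_force: [-0.5, -0.1, 0.1]
finger_gap: 42.6
finger_force: 0.0
```

move_arm([
  [-4, 34, 5, 0.2, 0.2, 0, 0],
  [-4, 35, 10, 0, 0, 0, 0],
  [-4, 35, 10, 0, 0, 0, 0],
  [-4, 35, 10, 0, 0, 0, 0],
  [-2.6, 35, 10, 0, 0, 0, 0],
  [0, 0, 0, 0, 0, 0, 0],
])

```text
clock: 27.3
ee_pos: [545.1, 84.9, 110.7]
ee_rot: [[-1.0, -0.01, -0.009], [-0.01, 1.0, -0.001], [0.009, -0.001, -1.0]]
ft_force: [-0.7, -0.5, 0.1]
finger_gap: 42.3
finger_force: 0.0
```

```bash
python3 - <<'E'
from h import *
rel(178.6,0,[551.5,78.3,34.9])
W=cam("wrist"); w=snap("wrist","w13"); h=cv2.cvtColor(w,cv2.COLOR_BGR2HSV); m=((h[...,0]>13)&(h[...,0]<22)&(h[...,2]>120)&(h[...,1]>130)).astype(np.uint8)
n,l,st,ce=cv2.connectedComponentsWithStats(m)
for i in range(1,n):
    if st[i,4]>60: print(st[i],ray(W,*ce[i],85).round(1))
E
```

```text
turn [-0.07 -0.49  1.95] shift in final tool axes [-6.6 -6.5 75.8] at [545.1  84.9 110.7] F [-0.7 -0.5  0.1] t 27.3
[ 77 152  21  35 539] [515.8 -56.4  85. ]
[174 167  53  14 677] [518.1  12.1  85. ]
[ 300  167   20  114 1857] [549.8  78.8  85. ]
[605 272  35  12 310] [587.7 290.   85. ]
```

move_arm([
  [-3, -3, 20, 0, -0.5, 1, 0],
  [-3.5, -3.5, 25, 0, 0, 0.9, 0],
  [0, 0, 20, 0, 0, 0, 0],
  [0, 0, 11, 0, 0, 0, 0],
  [0, 0, 0, 0, 0, 0, 0.5],
  [0, 0, 0, 0, 0, 0, 1],
  [0, 0, 0, 0, 0, 0, 1],
  [0, 0, 0, 0, 0, 0, 1],
], force=30)

```text
clock: 28.15
ee_pos: [555.1, 73.4, 39.1]
ee_rot: [[-1.0, 0.03, 0.008], [0.03, 1.0, -0.002], [-0.008, -0.002, -1.0]]
ft_force: [-1.1, 3.0, -3.2]
finger_gap: 10.8
finger_force: 31.6
```

move_arm([
  [0, -4, 0, 0, 0, 0, 1],
  [0, -10, 0, 0, 0, 0, 1],
  [0, -14, 0, 0, 0, 0, 1],
  [0, -14, 0, 0, 0, 0, 1],
  [0, -14, 0, 0, 0, 0, 1],
  [0, -14, 0, 0, 0, 0, 1],
  [0, -14, 0, 0, 0, 0, 1],
  [0, -14, 0, 0, 0, 0, 1],
  [0, -14, 0, 0, 0, 0, 1],
  [0, -10, 0, 0, 0, 0, 1],
  [0, -4, 0, 0, 0, 0, 1],
  [0, 0, 0, 0, 0, 0, 1],
])

```text
clock: 29.35
ee_pos: [551.9, -55.1, 39.1]
ee_rot: [[-0.999, 0.033, 0.009], [0.033, 0.999, -0.006], [-0.009, -0.005, -1.0]]
ft_force: [1.6, -2.4, -4.5]
finger_gap: 10.9
finger_force: 31.4
```

move_arm([
  [0, -5, 0, 0, 0, 0, 1],
  [0, -7, 0, 0, 0, 0, 1],
  [0, -6, 0, 0, 0, 0, 1],
  [0, -4, 0, 0, 0, 0, 1],
  [0, -2, 0, 0, 0, 0, 1],
  [0, 0, 0, 0, 0, 0, 1],
])

```text
clock: 29.95
ee_pos: [551.3, -77.8, 39.1]
ee_rot: [[-0.999, 0.032, 0.009], [0.032, 0.999, -0.004], [-0.009, -0.003, -1.0]]
ft_force: [4.9, 1.8, -6.8]
finger_gap: 10.6
finger_force: 31.0
```

move_arm([
  [0, -2, 0, 0, 0, 0, 1],
  [0, -2, 0, 0, 0, 0, 1],
  [0, -1.5, 0, 0, 0, 0, 1],
  [0, -1, 0, 0, 0, 0, 1],
  [0, 0, 0, 0, 0, 0, 1],
])

```text
clock: 30.45
ee_pos: [551.2, -83.6, 39.2]
ee_rot: [[-0.999, 0.031, 0.009], [0.031, 1.0, -0.003], [-0.009, -0.003, -1.0]]
ft_force: [4.8, 1.8, -8.0]
finger_gap: 10.7
finger_force: 31.0
```

move_arm([
  [0, -1, 0, 0, 0, 0, 1],
  [0, -1, 0, 0, 0, 0, 1],
  [0, 0, 0, 0, 0, 0, 1],
])

```text
clock: 30.75
ee_pos: [551.2, -85.6, 39.2]
ee_rot: [[-0.999, 0.031, 0.009], [0.031, 1.0, -0.003], [-0.009, -0.003, -1.0]]
ft_force: [5.2, 2.0, -8.0]
finger_gap: 10.4
finger_force: 31.0
```

move_arm([
  [0, -1, 0, 0, 0, 0, 1],
  [0, 0, 0, 0, 0, 0, 1],
])

```text
clock: 30.95
ee_pos: [551.1, -86.5, 39.2]
ee_rot: [[-0.999, 0.031, 0.009], [0.031, 1.0, -0.003], [-0.009, -0.003, -1.0]]
ft_force: [5.4, 2.1, -7.6]
finger_gap: 10.8
finger_force: 31.0
```

move_arm([
  [0, -1, 0, 0, 0, 0, 1],
  [0, 0, 0, 0, 0, 0, 1],
])

```text
clock: 31.15
ee_pos: [551.1, -86.6, 39.2]
ee_rot: [[-0.999, 0.03, 0.009], [0.03, 1.0, -0.001], [-0.009, -0.001, -1.0]]
ft_force: [5.9, 5.5, -7.2]
finger_gap: 10.8
finger_force: 31.0
```

move_arm([
  [0, -1, 0, 0, 0, 0, 1],
  [0, 0, 0, 0, 0, 0, 1],
])

```text
clock: 31.35
ee_pos: [551.1, -86.5, 39.2]
ee_rot: [[-1.0, 0.03, 0.009], [0.03, 1.0, 0.001], [-0.009, 0.001, -1.0]]
ft_force: [5.2, 7.5, -7.2]
finger_gap: 11.2
finger_force: 31.0
```

move_arm([
  [0, 0.5, 0, 0, 0, 0, 0.5],
  [0, 0, 0, 0, 0, 0, 0.2],
  [0, 0, 0, 0, 0, 0, 0],
  [0, 0, 0, 0, 0, 0, 0],
  [0, 0, -15, 0, 0, 0, 0],
  [0, 0, -40, 0, 0, 0, 0],
  [0, 0, -50, 0, 0, 0, 0],
  [0, 0, -50, 0, 0, 0, 0],
  [0, 0, 0, 0, 0, 0, 0],
  [0, 0, 0, 0, 0, 0, 0],
])

```text
clock: 32.35
ee_pos: [550.2, -88.2, 196.2]
ee_rot: [[-0.999, 0.032, 0.012], [0.031, 0.999, -0.004], [-0.012, -0.004, -1.0]]
ft_force: [0.4, 1.2, -0.8]
finger_gap: 42.9
finger_force: 0.0
```

```bash
python3 - <<'E'
from h import *
rel(178.6)
W=cam("wrist"); w=snap("wrist","w14"); h=cv2.cvtColor(w,cv2.COLOR_BGR2HSV); m=((h[...,0]>13)&(h[...,0]<22)&(h[...,2]>120)&(h[...,1]>130)).astype(np.uint8)
n,l,st,ce=cv2.connectedComponentsWithStats(m)
for i in range(1,n):
    if st[i,4]>60: print(st[i],ray(W,*ce[i],85).round(1))
# columns at mid guard: hue/value profile across the right edge at z 69
print([(y,tuple(int(a) for a in h[tuple(np.round(proj(W,[520,y,69])).astype(int)[::-1])])) for y in range(-130,-96,2)])
# bystanders before/after in scene, side
for n in("scene","side"):
    a=cv2.imread(f"pics/{n}0.png"); b=snap(n,n+"9")
    for nm,lo,hi in (("cobalt",(110,150,40),(130,255,255)),("teal",(80,120,50),(95,255,255)),("brass",(14,140,140),(22,255,255))):
        for im in(a,b):
            mm=cv2.inRange(cv2.cvtColor(im,cv2.COLOR_BGR2HSV),lo,hi);k,_,s2,c2=cv2.connectedComponentsWithStats(mm)
            print(n,nm,[(s2[i,4],*c2[i].round(1)) for i in range(1,k) if s2[i,4]>60])
E
```

```text
turn [-0.21  0.7  -0.4 ] shift in final tool axes None at [550.2 -88.2 196.2] F [ 0.4  1.2 -0.8] t 32.35
[ 316  129   13   88 1095] [545.8 -86.   85. ]
[ 158  284   59   36 1361] [ 674.9 -220.5   85. ]
[(-130, (14, 167, 87)), (-128, (13, 179, 87)), (-126, (12, 168, 109)), (-124, (12, 171, 142)), (-122, (12, 170, 141)), (-120, (12, 162, 146)), (-118, (12, 169, 148)), (-116, (13, 173, 131)), (-114, (10, 154, 71)), (-112, (11, 166, 72)), (-110, (11, 164, 67)), (-108, (13, 89, 83)), (-106, (53, 35, 116)), (-104, (54, 33, 122)), (-102, (54, 35, 115)), (-100, (53, 38, 120)), (-98, (51, 34, 120))]
scene cobalt [(np.int32(1635), np.float64(434.7), np.float64(290.4))]
scene cobalt [(np.int32(1630), np.float64(434.6), np.float64(290.4))]
scene teal [(np.int32(200), np.float64(302.7), np.float64(103.2)), (np.int32(352), np.float64(302.5), np.float64(157.2))]
scene teal [(np.int32(190), np.float64(302.7), np.float64(103.5)), (np.int32(354), np.float64(302.5), np.float64(157.2))]
scene brass [(np.int32(133), np.float64(258.3), np.float64(197.4)), (np.int32(424), np.float64(166.8), np.float64(203.2)), (np.int32(121), np.float64(368.9), np.float64(331.0))]
scene brass [(np.int32(132), np.float64(251.1), np.float64(191.5)), (np.int32(420), np.float64(166.8), np.float64(203.5)), (np.int32(126), np.float64(368.9), np.float64(331.0))]
side cobalt [(np.int32(984), np.float64(234.5), np.float64(272.9))]
side cobalt [(np.int32(989), np.float64(234.6), np.float64(272.9))]
side teal [(np.int32(238), np.float64(378.7), np.float64(209.8))]
side teal [(np.int32(234), np.float64(378.5), np.float64(209.9))]
side brass []
side brass []
```

```bash
python3 -c "
from h import *
print(manip.finish_job())"
```

```text
the job is handed in; nothing more can be done
None
```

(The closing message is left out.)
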